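# Shim the rocking glaze scale

### The job

The glaze scale rocks because its front right foot has lost its rubber pad and hangs clear of the table. Without gripping or lifting anything, push the wooden wedge along the table, thin end first, under that foot until it just carries the foot and the scale stands steady and still level; then press down firmly on the top of the scale's housing right above that foot with the fingertips to check that it no longer rocks. Do not shove or tip the scale, leave the other things where they are, and finish clear of everything.

Things in the scene. Friction and masses are not known exactly. Their poses are not given: they have to be found in the camera images.
- scale: Bench scale, 222 (x) x 202 (y) x 74 mm, 3 kg, loose: pale grey housing on a dark lower shell (22 to 64 mm above the table), steel pan at the rear (top 74 mm up), keys and blank display in front. Origin at table level under its middle; x to its rear, y to its left. Rests level on three rubber feet, 24 mm across, 88 mm before or behind and 78 mm left or right of the middle; the front right one has no pad.
- short_foot (a point): Lower end (flat, 14 mm across) of the bare steel stud at the scale's front right corner, 8 mm above the table. The scale's weight lies rear left: 4 to 5 N down on this corner rock it until the stud meets the table. A wedge pushed too far lifts the stud; the scale then leans and rocks the other way.
- corner_top (a point): Point on the flat top of the housing straight above the bare stud, 64 mm above the table, 23 mm from the housing's right side and 22 mm from its front: where to press.
- wedge: Pale beech wedge lying flat, 130 x 45 mm, about 70 g; its upper side slopes evenly from 3 mm at the thin end to 18 mm at the butt. Origin at the centre of its underside; x along it to the thin end, y across. It lies right of the scale, thin end roughly towards the stud. It meets the stud when the thin end is about 36 mm past the stud's centre; the push then stiffens from under 1 N to several newtons.
- wedge_tip (a point): middle of the wedge's thin end, at table level
- wedge_butt (a point): middle of the wedge's butt face (45 mm wide, 18 mm high), 9 mm above the table: where to push
- cup: bystander: white slip cup, 69 mm across, 64 mm high; loose, to be left alone; origin at the centre of its underside
- stamp: bystander: small turned wooden stamp, 26 mm across, 54 mm high; loose, to be left alone; origin at the centre of its underside
- glaze_jar: bystander: light blue screw jar with a white lid, 56 mm across, 70 mm high; loose, to be left alone; origin at the centre of its underside
- rib: bystander: kidney-shaped wooden rib lying flat, 48 x 90 x 6 mm; loose, to be left alone; origin at the centre of its underside
- tile_mould: bystander: small white plaster press mould, 60 x 75 x 29 mm; loose, to be left alone; origin at the centre of its underside

How it is judged:
By the outcome, as a careful person would: the job done as asked, in the order asked, and still so for the second after the job is handed in, with the robot touching nothing.
It also fails if it takes over 48 s, if anything falls off the work surface, if the arm or the gripper's body presses on something with over 40 N, if the wrist force passes 120 N, or if a joint passes its speed limit or range.

### The arm

A 7-joint arm with a two-finger parallel gripper is mounted at the origin on a cart in front of the work surface, level with it; the furniture and walls round the work are solid. World frame = base frame: x ahead of the robot, y to its left, z up, the work surface at z = 0. Lengths are in m, angles in rad, forces in N, time in s.
With the tool pointing down it reaches from about 0.425 to 0.925 m from the base axis. Payload 6.8 kg.
Tool frame: the origin (TCP) lies on the centre line of the jaws, within the pads' length; the fingertips stand 14 mm ahead of it and the grasp point (between the pads) lies 5 mm behind it; y points along the fingers, x is the direction in which the jaws open and shut, and the axes are right-handed (so a half turn about y gives the same grasp; the last joint's range is limited). The gripper opens to 85 mm and grips with 20 to 120 N. Pads are 22 mm wide; open, the fingers measure 114 mm over their backs; the gripper's body (76 mm by 85 mm) begins 54 mm behind the grasp point. The pads swing forward as they close: fully open they stand 13 mm farther back than shut.
Start: joints at [-1.221, 0.477, 0.022, 1.555, -0.011, 1.109, -0.083], TCP at [0.298, 0.606, 0.245] pointing down, gripper open.
Joint ranges: [-2.96, 2.96], [-0.34, 2.1], [-1.41, 1.46], [0.24, 2.44], [-1.37, 4.51], [0.17, 1.92], [-2.96, 2.96]. Speed limits (rad/s): [2.39, 2.39, 3.14, 3.14, 3.14, 3.14, 3.14].

### API

Orientations are given as a rotation vector (axis times angle).
In Python, from bench import get_obs, vision, ticket gives the robot as it stands. The module is installed in compiled form; this text tells all that it offers.
- The arm moves only by the tool jog_arm, never from a script. Its argument "motion" is a list of rows, each an object of numbers: "gripper": the finger opening in mm, from 0 to 85.4; "tx", "ty", "tz": the shift along the tool's x, y, z in mm; "ax", "ay", "az": the turn, a rotation vector about the tool's x, y, z in rad. In form: [{"gripper": .., "tx": .., "ty": .., "tz": .., "ax": .., "ay": .., "az": ..}, ...]. A call has 1 to 12 rows; each row shifts and turns the commanded pose from where the row before left it, along the tool's axes as they then stand; what a row does not reach is not made up. A row lasts 1/10 s, in which the tool goes at most 50 mm and 8.59 degrees, less where a joint would pass 70% of its speed; a pose out of reach is approached as far as the arm can. A call is refused whole if a number of a shift passes 50 or a number of a turn 0.15, either way. A call with a gripper value outside its range is refused whole. The fingers move at their own pace and stop on an object; "newtons" is the grip in N (left out, the last holds). Time passes only in rows, so rows that do not move let the fingers close. It gives the time, the measured TCP pose, the force and the opening at its end, in the units of the state.
- get_obs(): the state, without advancing time (a new reading comes with each control period).
- vision.grab_frame(name): name is "scene" or "top" or "wrist"; returns the picture (400x640x3 uint8, red, green, blue); there is no depth.
- vision.get_calibration(name): a dict with "camera_matrix" (3x3 intrinsics, pixels), "world_from_camera" (4x4, takes a point from camera to world coordinates). Camera axes: x right, y down, z forward; pixel columns grow to the right and rows downward; lengths in m; the calibration is good to about 2 mm. A picture is of the moment at which its call begins: read the wrist's pose just before it. get_calibration takes no time and is no camera call; for the wrist camera it gives the pose at the moment of the call.
- ticket.hand_in(): hands the job in, once; it reports no verdict.
The state is a dict: "clock": time; "joints": joint angles; "qvel": joint speeds; "tau": joint torques, N m; "tcp_pos": TCP position; "orientation": TCP orientation; "contact_force": force on the tool from outside, world axes, zero at the start; "moment": the same for the moment, N m; "grip_width": finger opening in m.
Only numpy, scipy, OpenCV 4.12 (cv2) and the standard library are available. Lean on these libraries where they do the work, as an engineer would, in place of code of your own. Each camera call takes 0.05 s, during which the arm holds its last target.

## Working session

There is one attempt and no reset: what is moved stays moved. The work goes in short steps, Python scripts to look and compute and a tool call to move; the robot and the scene stay as the last step left them, time stands still between calls to the robot, and variables do not carry over. Pictures are saved under pics/ and viewed, and the job is handed in when it is done.

Besides the shell and the picture viewer there is one more tool, called after "Call:" as name([rows], argument=value, ...), one row to a line, values as JSON. jog_arm: Moves the arm, as the interface text tells. Its arguments: {"type":"object","properties":{"motion":{"type":"array"},"newtons":{"type":"number"}},"required":["motion"]}

```bash
mkdir -p pics; python3 - <<'E'
from bench import get_obs, vision
import cv2
o=get_obs();print(o)
for n in("scene","top"):
    im=vision.grab_frame(n);cv2.imwrite(f"pics/{n}0.png",im[:,:,::-1])
    c=vision.get_calibration(n);print(n,c)
E
```

```text
{'clock': 0.0, 'joints': array([-1.22109159,  0.47780388,  0.02228164,  1.55650124, -0.01147963,
        1.10930307, -0.08307129]), 'qvel': array([-1.24320158e-03, -7.01411100e-04, -3.18539426e-04,  6.91111270e-04,
       -1.20573855e-04, -2.09396800e-03,  5.23793548e-05]), 'tau': array([-1.13648020e-03, -5.96439207e+01,  1.60761941e+00, -2.81197107e+01,
        1.25017544e-02,  9.41935752e-03, -3.76544747e-06]), 'tcp_pos': array([0.29806032, 0.60496381, 0.24430103]), 'orientation': array([-1.39275831, -0.86469384,  0.86720027]), 'contact_force': array([-0.48374432,  0.02048262, -0.06523054]), 'moment': array([-0.01638724, -0.05099627, -0.03307274]), 'grip_width': 0.08526883496264556}
scene {'camera_matrix': array([[399.1072138 ,   0.        , 309.88668127],
       [  0.        , 399.1072138 , 200.26988404],
       [  0.        ,   0.        ,   1.        ]]), 'world_from_camera': array([[ 0.72621961, -0.4006352 ,  0.55865599, -0.02452334],
       [-0.68736312, -0.40932349,  0.59998852, -0.4224742 ],
       [-0.0117055 , -0.81972295, -0.5726406 ,  0.66131185],
       [ 0.        ,  0.        ,  0.        ,  1.        ]])}
top {'camera_matrix': array([[418.05719425,   0.        , 314.59169874],
       [  0.        , 418.05719425, 208.65411862],
       [  0.        ,   0.        ,   1.        ]]), 'world_from_camera': array([[ 0.01617207, -0.99042426,  0.13710671,  0.37704424],
       [-0.99983288, -0.01718789, -0.0062283 ,  0.18291747],
       [ 0.00852523, -0.13698308, -0.9905367 ,  1.11313842],
       [ 0.        ,  0.        ,  0.        ,  1.        ]])}
```

View pics/scene0.png

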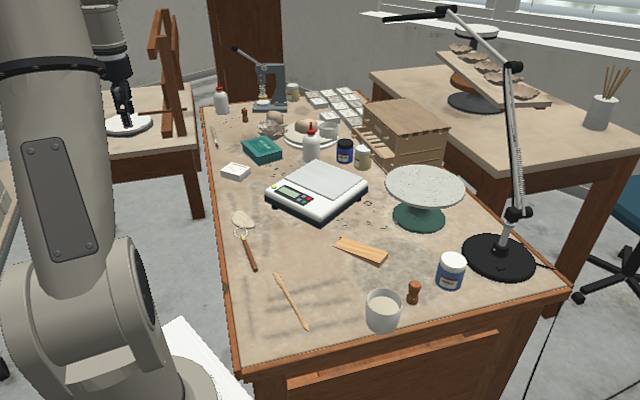

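View pics/top0.png

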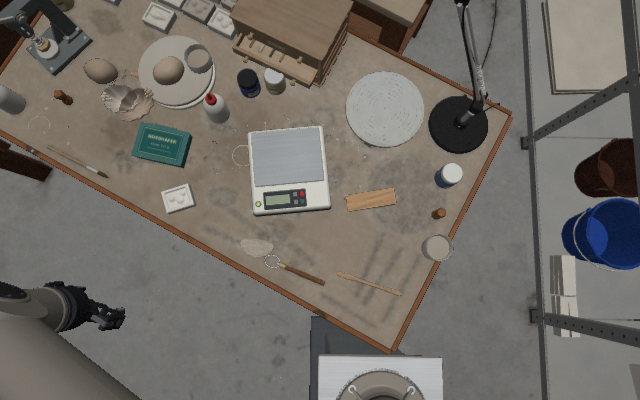

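```bash
python3 - <<'E'
from bench import get_obs
from scipy.spatial.transform import Rotation as R
print(R.from_rotvec(get_obs()['orientation']).as_matrix().round(3))
E
```

```text
[[ 0.442 -0.001 -0.897]
 [ 0.897 -0.002  0.442]
 [-0.002 -1.    -0.   ]]
```

```bash
python3 - <<'E'
import cv2
t=cv2.imread('pics/top0.png');s=cv2.imread('pics/scene0.png')
cv2.imwrite('pics/tc.png',cv2.resize(t[110:230,230:410],None,fx=4.4,fy=4.4,interpolation=cv2.INTER_CUBIC))
cv2.imwrite('pics/sc.png',cv2.resize(s[150:275,250:410],None,fx=4.8,fy=4.8,interpolation=cv2.INTER_CUBIC))
E
```

```text
(no output)
```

View pics/tc.png

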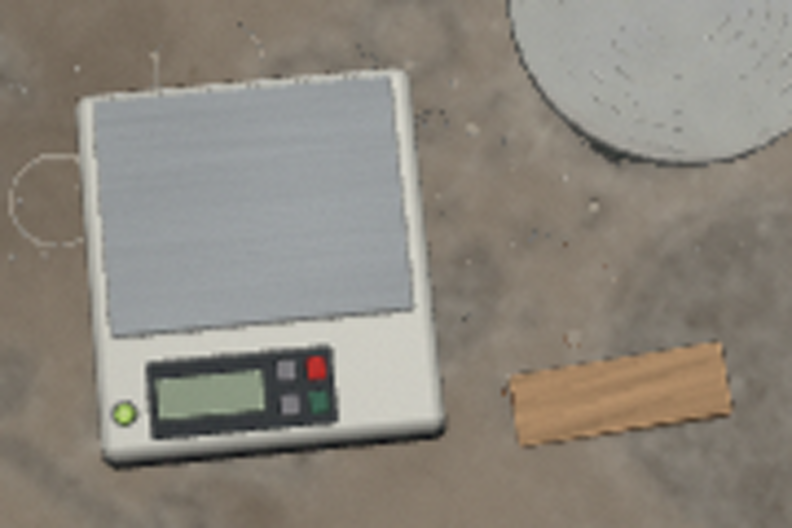

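View pics/sc.png

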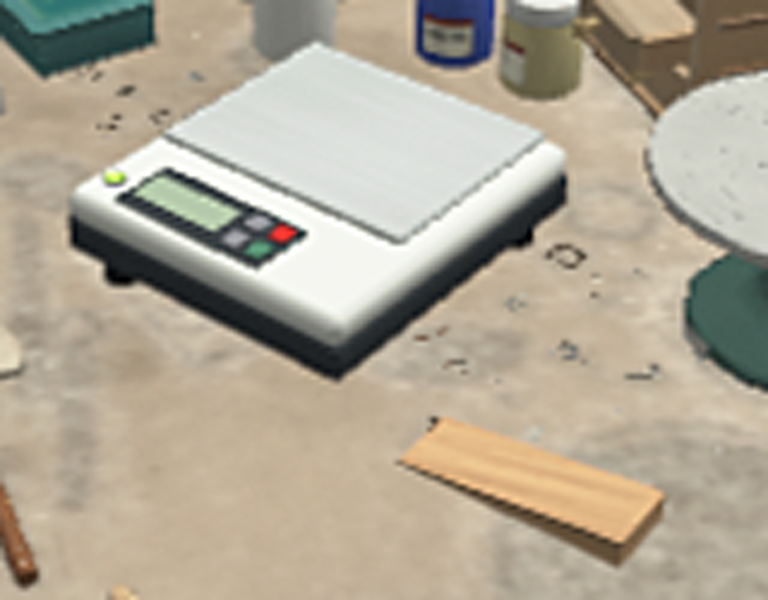

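```bash
cat > h.py <<'E'
import cv2,numpy as np
from bench import vision
def ray(n,uv,z):
    c=vision.get_calibration(n);K=c['camera_matrix'];T=c['world_from_camera']
    uv=np.atleast_2d(uv).astype(float)
    d=np.c_[(uv-K[:2,2])/[K[0,0],K[1,1]],np.ones(len(uv))]@T[:3,:3].T
    return T[:3,3]+d*((z-T[2,3])/d[:,2])[:,None]
def proj(n,P):
    c=vision.get_calibration(n);K=c['camera_matrix'];T=c['world_from_camera']
    p=(np.atleast_2d(P)-T[:3,3])@T[:3,:3]@K.T
    return p[:,:2]/p[:,2:]
def quad(mask):
    cs,_=cv2.findContours(mask,cv2.RETR_EXTERNAL,cv2.CHAIN_APPROX_NONE)
    c=max(cs,key=cv2.contourArea);h=cv2.convexHull(c)
    e=.5
    while True:
        a=cv2.approxPolyDP(h,e,True)
        if len(a)<=4:break
        e+=.25
    return a[:,0].astype(float),cv2.contourArea(c),cv2.minAreaRect(c)
E
python3 - <<'E'
from h import *
for n in('top','scene'):
    im=cv2.imread(f'pics/{n}0.png');hsv=cv2.cvtColor(im,cv2.COLOR_BGR2HSV)
    # wedge
    x0,y0,x1,y1=(338,182,402,216) if n=='top' else (325,230,392,272)
    m=np.zeros(im.shape[:2],np.uint8)
    m[y0:y1,x0:x1]=((hsv[y0:y1,x0:x1,1]>85)&(hsv[y0:y1,x0:x1,2]>120)).astype(np.uint8)*255
    q,a,r=quad(m);print(n,'wedge',q.tolist(),a,r)
    for z in(0,.003,.018):print(z,ray(n,q,z)[:,:2].round(4).tolist())
    x0,y0,x1,y1=(240,115,340,222) if n=='top' else (255,150,372,235)
    m[:]=0;b=im[y0:y1,x0:x1].astype(int)
    m[y0:y1,x0:x1]=((hsv[y0:y1,x0:x1,1]<25)&(hsv[y0:y1,x0:x1,2]>190)).astype(np.uint8)*255
    cv2.imwrite(f'pics/m{n}.png',m)
    q,a,r=quad(m);print(n,'housing',q.tolist(),a,r)
    print(ray(n,q,.064)[:,:2].round(4).tolist())
E
```

```text
top wedge [[393.0, 188.0], [395.0, 203.0], [348.0, 210.0], [347.0, 195.0]] 719.5 ((370.44598388671875, 199.1756591796875), (15.946700096130371, 48.82649230957031), 80.53767395019531)
0 [[0.5913, -0.0357], [0.5503, -0.0407], [0.529, 0.086], [0.5699, 0.089]]
0.003 [[0.5908, -0.0351], [0.5498, -0.0401], [0.5286, 0.0863], [0.5694, 0.0892]]
0.018 [[0.5879, -0.0322], [0.5475, -0.0371], [0.5266, 0.0876], [0.5668, 0.0905]]
top housing [[319.0, 126.0], [328.0, 204.0], [255.0, 211.0], [249.0, 133.0]] 866.5 ((287.88140869140625, 168.60824584960938), (79.01795196533203, 73.62378692626953), 84.47245788574219)
[[0.7398, 0.1684], [0.5348, 0.1425], [0.5137, 0.3269], [0.7175, 0.3497]]
scene wedge [[334.0, 245.0], [343.0, 237.0], [388.0, 253.0], [380.0, 265.0]] 584.5 ((361.20086669921875, 249.28671264648438), (53.59758758544922, 14.850823402404785), 22.249025344848633)
0 [[0.5298, 0.0871], [0.5685, 0.0924], [0.6025, -0.0243], [0.5561, -0.0367]]
0.003 [[0.5273, 0.0848], [0.5658, 0.09], [0.5997, -0.0261], [0.5534, -0.0384]]
0.018 [[0.5147, 0.0732], [0.5524, 0.0783], [0.5855, -0.0351], [0.5403, -0.0472]]
scene housing [[367.0, 182.0], [321.0, 217.0], [266.0, 190.0], [315.0, 159.0]] 2943.5 ((316.80426025390625, 185.36605834960938), (88.45742797851562, 54.271690368652344), 25.64100456237793)
[[0.7332, 0.1566], [0.5283, 0.1319], [0.5064, 0.3223], [0.7213, 0.3529]]
```

```bash
cat >> h.py <<'E'
def fitquad(m8,s,off,trim=.15):
    cs,_=cv2.findContours(m8,cv2.RETR_EXTERNAL,cv2.CHAIN_APPROX_NONE)
    c=cv2.convexHull(max(cs,key=cv2.contourArea))
    full=max(cs,key=cv2.contourArea)[:,0].astype(float)
    e=1.
    while True:
        a=cv2.approxPolyDP(c,e,True)[:,0].astype(float)
        if len(a)<=4:break
        e+=1
    L=[]
    for i in range(4):
        p,q=a[i],a[(i+1)%4];d=(q-p);l=np.linalg.norm(d);d/=l
        t=(full-p)@d;n=np.abs((full-p)@[-d[1],d[0]])
        k=(t>trim*l)&(t<(1-trim)*l)&(n<.04*l+4)
        vx,vy,x,y=cv2.fitLine(full[k].astype(np.float32),cv2.DIST_HUBER,0,.01,.01).ravel()
        L.append(np.cross([x,y,1],[x+100*vx,y+100*vy,1]))
    C=[]
    for i in range(4):
        X=np.cross(L[i-1],L[i]);C.append(X[:2]/X[2])
    return (np.array(C)+.5)/s-.5+off
def up(im,box,s=8):
    x0,y0,x1,y1=box
    return cv2.resize(im[y0:y1,x0:x1],None,fx=s,fy=s,interpolation=cv2.INTER_CUBIC),np.array([x0,y0])
E
python3 - <<'E'
from h import *
im=cv2.imread('pics/top0.png')
u,o=up(im,(338,182,402,218));h=cv2.cvtColor(u,cv2.COLOR_BGR2HSV)
m=((h[:,:,1]>85)&(h[:,:,2]>120)).astype(np.uint8)*255
q=fitquad(m,8,o);print(q.round(2).tolist())
for z in(.003,.018):print(z,ray('top',q,z)[:,:2].round(4).tolist())
u,o=up(im,(240,115,340,222));h=cv2.cvtColor(u,cv2.COLOR_BGR2HSV)
m=((h[:,:,2]>160)&(h[:,:,1]<45)).astype(np.uint8)*255
m=cv2.morphologyEx(m,cv2.MORPH_OPEN,np.ones((17,17)))
cv2.imwrite('pics/mh.png',m)
q=fitquad(m,8,o);print(q.round(2).tolist());
for z in (.05,.06,.064):
  p=ray('top',q,z)[:,:2];print(z,p.round(4).tolist(),p.mean(0),[np.linalg.norm(p[i]-p[i-1]).round(4) for i in range(4)])
E
```

```text
[[393.07, 187.41], [395.86, 202.97], [347.46, 211.23], [345.57, 195.26]]
0.003 [[0.5924, -0.0353], [0.5499, -0.0424], [0.5253, 0.0877], [0.5686, 0.0931]]
0.018 [[0.5895, -0.0324], [0.5476, -0.0394], [0.5233, 0.089], [0.566, 0.0943]]Traceback (most recent call last):
  File "<stdin>", line 11, in <module>
  File "h.py", line 35, in fitquad
    vx,vy,x,y=cv2.fitLine(full[k].astype(np.float32),cv2.DIST_HUBER,0,.01,.01).ravel()
              ~~~~~~~~~~~^^^^^^^^^^^^^^^^^^^^^^^^^^^^^^^^^^^^^^^^^^^^^^^^^^^^^
cv2.error: OpenCV(4.12.0) /io/opencv/modules/imgproc/src/linefit.cpp:50: error: (-215:Assertion failed) count > 0 in function 'fitLine2D_wods'
```

View pics/mh.png

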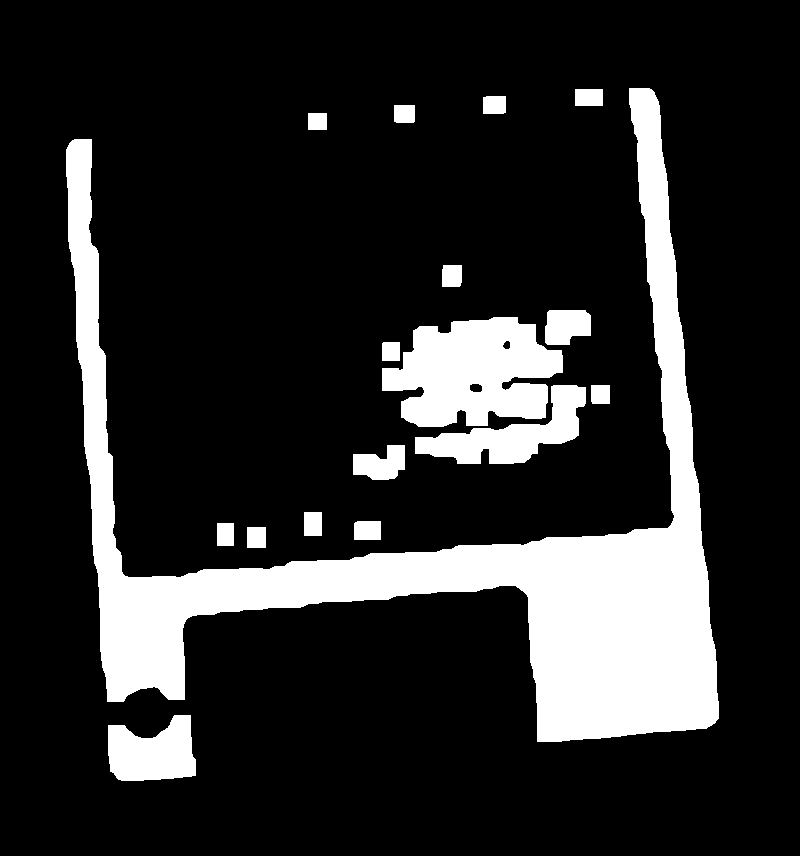

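```bash
python3 - <<'E'
from h import *
q=np.array([[322.1,126.0],[330.7,208.2],[253.9,215.],[248.2,132.5],[329.75,206]])
for z in (.045,.055,.06,.064):
  p=ray('top',q,z)[:,:2];print(z,p.round(4).tolist(),[np.linalg.norm(p[i]-p[i-1]).round(4) for i in (1,2,3)],np.linalg.norm(p[0]-p[3]).round(4))
# model: right edge z .06, rear edge z .06
p=ray('top',q,.06)[:,:2]
x=(p[0]-p[1])+(p[3]-p[2]);x/=np.linalg.norm(x);y=np.array([-x[1],x[0]])
yl=p[2]-p[1]+p[3]-p[0];yl/=np.linalg.norm(yl)
a=np.arctan2(x[1],x[0]);b=np.arctan2(-yl[0],yl[1]);print(np.degrees([a,b]))
a=(a+b)/2;x=np.array([np.cos(a),np.sin(a)]);y=np.array([-x[1],x[0]])
rear=((p[0]+p[3])/2)@x;side=((p[0]+p[1])@y/2+(p[2]+p[3])@y/2)/2
c=(rear-.111)*x+side*y;stud=c-.088*x-.078*y
print('centre',c,'stud',stud)
for n in('top','scene'):
  P=[]
  for i in(1,-1):
    for (sx,sy) in((1,-1),(-1,-1),(-1,1),(1,1)):pass
  for z in(.064,.022):
    P+=[np.r_[c+sx*.111*x+sy*.101*y,z] for sx,sy in((1,-1),(-1,-1),(-1,1),(1,1))]
  P.append(np.r_[stud,.008]);P.append(np.r_[stud,.064])
  pr=proj(n,P);im=cv2.imread(f'pics/{n}0.png')
  x0,y0,x1,y1=(230,110,410,230) if n=='top' else(250,150,410,275)
  s=4;u,_=up(im,(x0,y0,x1,y1),s)
  for k,v in enumerate(pr):
    cv2.circle(u,tuple(((v-[x0,y0]+.5)*s).astype(int)),3,(0,0,255) if k<4 else (255,0,0) if k<8 else (0,255,0),-1)
  cv2.imwrite(f'pics/ov_{n}.png',u)
E
```

```text
0.045 [[0.7465, 0.1599], [0.5268, 0.1347], [0.5057, 0.3319], [0.725, 0.3549], [0.5325, 0.1372]] [np.float64(0.2212), np.float64(0.1984), np.float64(0.2204)] 0.1962
0.055 [[0.7431, 0.1601], [0.5254, 0.1351], [0.5045, 0.3305], [0.7217, 0.3533], [0.531, 0.1376]] [np.float64(0.2191), np.float64(0.1966), np.float64(0.2184)] 0.1944
0.06 [[0.7413, 0.1602], [0.5247, 0.1353], [0.5039, 0.3299], [0.7201, 0.3525], [0.5303, 0.1378]] [np.float64(0.2181), np.float64(0.1956), np.float64(0.2173)] 0.1935
0.064 [[0.74, 0.1603], [0.5241, 0.1355], [0.5034, 0.3293], [0.7188, 0.3518], [0.5297, 0.138]] [np.float64(0.2172), np.float64(0.1949), np.float64(0.2165)] 0.1927
[6.26186967 6.20258116]
centre [0.62036813 0.24423136] stud [0.54135577 0.15713919]
```

View pics/ov_top.png

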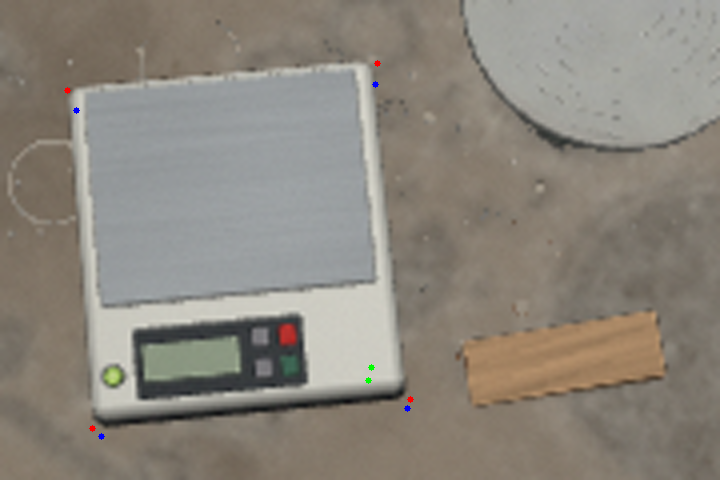

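View pics/ov_scene.png

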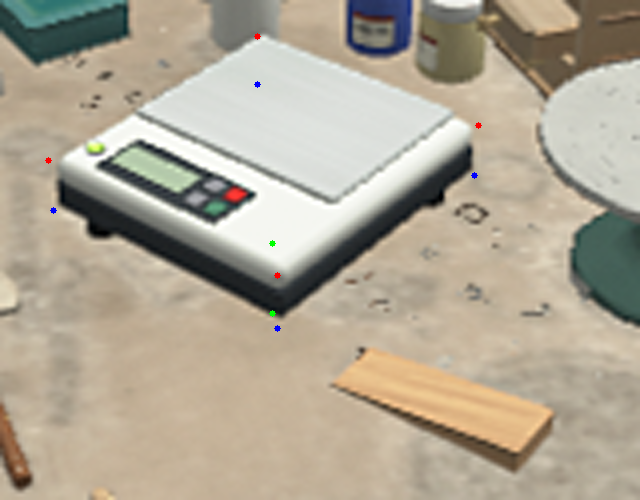

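Call:
jog_arm([
  {"gripper":0,"tx":-25,"tz":-28},
  {"gripper":0,"tx":-31,"tz":-34},
  {"gripper":0,"tx":-31,"tz":-34},
  {"gripper":0,"tx":-31,"tz":-34},
  {"gripper":0,"tx":-31,"tz":-34},
  {"gripper":0,"tx":-31,"tz":-34},
  {"gripper":0,"tx":-31,"tz":-34},
  {"gripper":0,"tx":-31,"tz":-34},
  {"gripper":0,"tx":-31,"tz":-34},
  {"gripper":0,"tx":-31,"tz":-34},
  {"gripper":0,"tx":-31,"tz":-34},
  {"gripper":0,"tx":-31,"tz":-34},
], newtons=40)

```text
schema error: expected keys gripper, tx, ty, tz, ax, ay, az
```

Call:
jog_arm([
  {"gripper":0,"tx":-25,"ty":0,"tz":-28,"ax":0,"ay":0,"az":0},
  {"gripper":0,"tx":-31,"ty":0,"tz":-34,"ax":0,"ay":0,"az":0},
  {"gripper":0,"tx":-31,"ty":0,"tz":-34,"ax":0,"ay":0,"az":0},
  {"gripper":0,"tx":-31,"ty":0,"tz":-34,"ax":0,"ay":0,"az":0},
  {"gripper":0,"tx":-31,"ty":0,"tz":-34,"ax":0,"ay":0,"az":0},
  {"gripper":0,"tx":-31,"ty":0,"tz":-34,"ax":0,"ay":0,"az":0},
  {"gripper":0,"tx":-31,"ty":0,"tz":-34,"ax":0,"ay":0,"az":0},
  {"gripper":0,"tx":-31,"ty":0,"tz":-34,"ax":0,"ay":0,"az":0},
  {"gripper":0,"tx":-31,"ty":0,"tz":-34,"ax":0,"ay":0,"az":0},
  {"gripper":0,"tx":-31,"ty":0,"tz":-34,"ax":0,"ay":0,"az":0},
], newtons=40)

```text
clock: 1.1
tcp_pos: [0.4637, 0.1832, 0.2452]
orientation: [-1.392, -0.866, 0.866]
contact_force: [0.2, 0.6, -1.2]
grip_width: 0.0
```

```bash
python3 - <<'E'
from bench import get_obs, vision
import cv2,numpy as np
o=get_obs();print(o['tcp_pos'])
c=vision.get_calibration('wrist');print(c['world_from_camera'].round(3),c['camera_matrix'][0,0]);np.savez('w1.npz',**c)
im=vision.grab_frame('wrist');cv2.imwrite("pics/w1.png",im[:,:,::-1])
E
```

```text
[0.46371967 0.18324037 0.24520701]
[[ 0.442  0.85   0.285  0.389]
 [ 0.897 -0.419 -0.141  0.22 ]
 [-0.     0.318 -0.948  0.374]
 [ 0.     0.     0.     1.   ]] 321.3140642419917
```

View pics/w1.png

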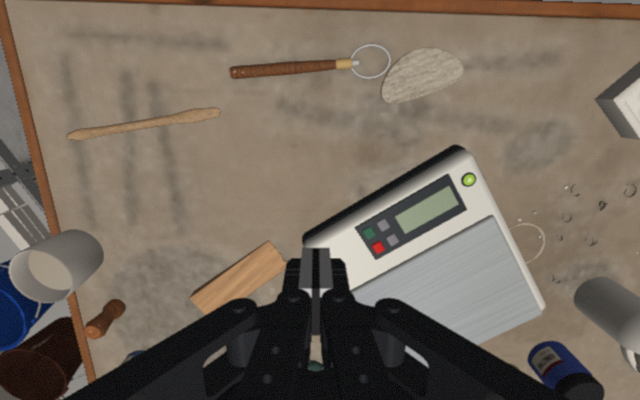

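```bash
python3 - <<'E'
import cv2
im=cv2.imread('pics/w1.png')
cv2.imwrite('pics/w1c.png',cv2.resize(im[140:330,180:330],None,fx=4,fy=4,interpolation=cv2.INTER_CUBIC)[:600])
cv2.imwrite('pics/w1d.png',cv2.resize(im[135:260,295:485],None,fx=4,fy=4,interpolation=cv2.INTER_CUBIC))
E
```

```text
(no output)
```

View pics/w1c.png

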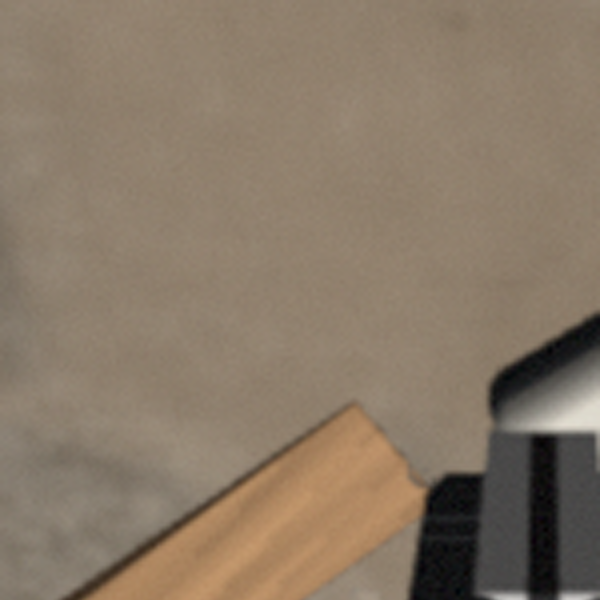

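View pics/w1d.png

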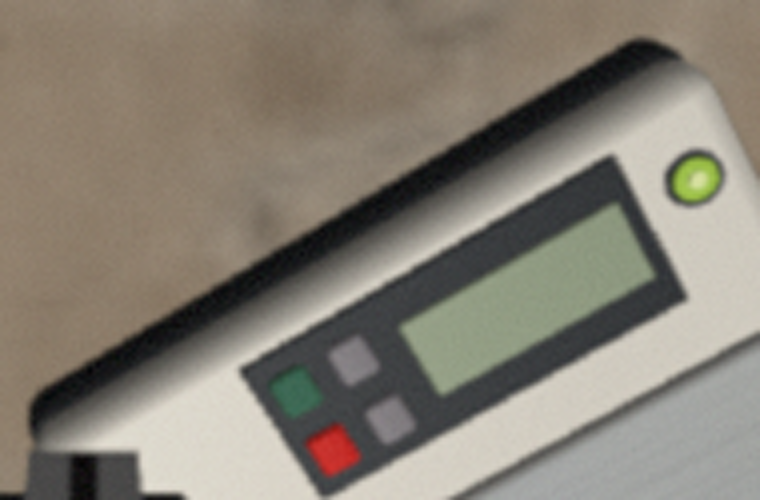

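```bash
cat >>h.py <<'E'
def rayc(c,uv,z):
    K=c['camera_matrix'];T=c['world_from_camera']
    uv=np.atleast_2d(uv).astype(float)
    d=np.c_[(uv-K[:2,2])/[K[0,0],K[1,1]],np.ones(len(uv))]@T[:3,:3].T
    return T[:3,3]+d*((z-T[2,3])/d[:,2])[:,None]
E
python3 - <<'E'
from h import *
c=np.load('w1.npz')
print('shell lower',rayc(c,[[304.3,233],[453.7,145]],.022).round(4))
for z in(.04,.045,.05): print('bound',rayc(c,[[305.5,243.5],[467.5,150]],z).round(4))
print('wedge tip',rayc(c,[[268.7,240.5],[287,261.7]],.003).round(4))
E
```

```text
shell lower [[0.5271 0.1367 0.022 ]
 [0.5055 0.3307 0.022 ]]
bound [[0.5324 0.1362 0.04  ]
 [0.5109 0.3362 0.04  ]]
bound [[0.5303 0.1375 0.045 ]
 [0.5091 0.3345 0.045 ]]
bound [[0.5281 0.1387 0.05  ]
 [0.5073 0.3327 0.05  ]]
wedge tip [[0.5238 0.0869 0.003 ]
 [0.561  0.0936 0.003 ]]
```

Call:
jog_arm([
  {"gripper":0,"tx":-32,"ty":0,"tz":-35,"ax":0,"ay":0,"az":0},
  {"gripper":0,"tx":-32,"ty":0,"tz":-35,"ax":0,"ay":0,"az":0},
  {"gripper":0,"tx":-32,"ty":0,"tz":-35,"ax":0,"ay":0,"az":0},
  {"gripper":0,"tx":-32,"ty":0,"tz":-35,"ax":0,"ay":0,"az":0},
  {"gripper":0,"tx":-32,"ty":0,"tz":-35,"ax":0,"ay":0,"az":0},
  {"gripper":0,"tx":-31,"ty":0,"tz":-36,"ax":0,"ay":0,"az":0},
  {"gripper":0,"tx":0,"ty":0,"tz":0,"ax":0,"ay":-0.125,"az":0},
  {"gripper":0,"tx":0,"ty":0,"tz":0,"ax":0,"ay":-0.125,"az":0},
  {"gripper":0,"tx":0,"ty":0,"tz":0,"ax":0,"ay":-0.125,"az":0},
  {"gripper":0,"tx":0,"ty":0,"tz":0,"ax":0,"ay":-0.125,"az":0},
  {"gripper":0,"tx":0,"ty":0,"tz":0,"ax":0,"ay":-0.125,"az":0},
  {"gripper":0,"tx":0,"ty":0,"tz":0,"ax":0,"ay":0,"az":0},
])

```text
clock: 2.35
tcp_pos: [0.5682, -0.0792, 0.2449]
orientation: [-1.124, -1.332, 1.332]
contact_force: [-0.5, 0.9, -0.2]
grip_width: -0.0001
```

```bash
python3 - <<'E'
from bench import get_obs, vision
from scipy.spatial.transform import Rotation as R
import cv2,numpy as np
o=get_obs();print(o['tcp_pos'],o['joints'].round(2));print(R.from_rotvec(o['orientation']).as_matrix().round(3))
c=vision.get_calibration('wrist');np.savez('w2.npz',**c)
im=vision.grab_frame('wrist');cv2.imwrite("pics/w2.png",im[:,:,::-1])
im=vision.grab_frame('scene');cv2.imwrite("pics/s2.png",im[:,:,::-1])
E
```

```text
[ 0.56817846 -0.0791928   0.2449314 ] [-0.17  0.31  0.25  1.82 -0.09  1.02  1.85]
[[-0.167 -0.001 -0.986]
 [ 0.986  0.    -0.167]
 [ 0.    -1.     0.001]]
```

View pics/w2.png

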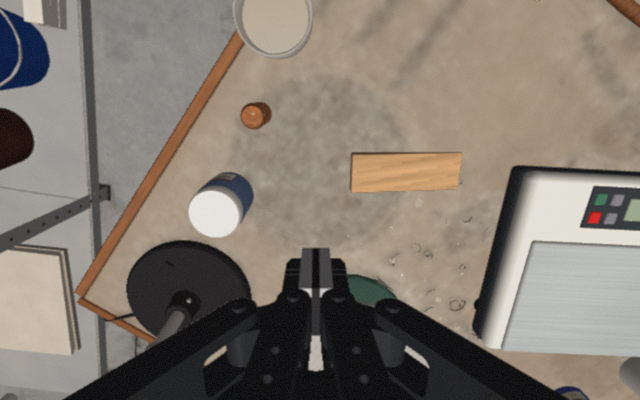

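View pics/s2.png

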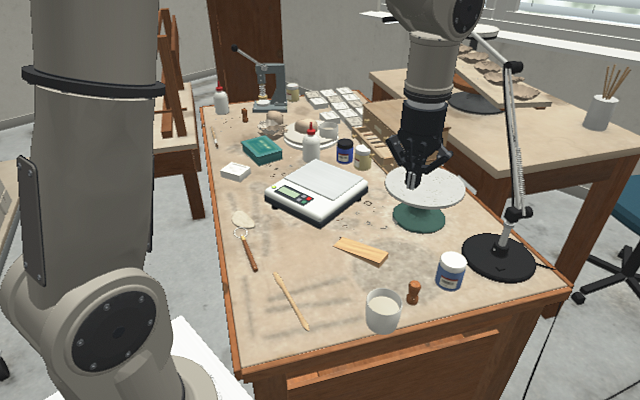

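```bash
python3 - <<'E'
from h import *
c=np.load('w2.npz')
im=cv2.imread('pics/w2.png')
u,o=up(im,(335,140,480,205));h=cv2.cvtColor(u,cv2.COLOR_BGR2HSV)
m=((h[:,:,1]>85)&(h[:,:,2]>120)).astype(np.uint8)*255
q=fitquad(m,8,o);print(q.round(2).tolist())
for z in(.003,.018):print(z,rayc(c,q,z)[:,:2].round(4).tolist())
cv2.imwrite('pics/w2c.png',cv2.resize(im[150:350,470:640],None,fx=3,fy=3,interpolation=cv2.INTER_CUBIC))
E
```

```text
[[462.46, 151.44], [456.61, 188.88], [350.33, 192.29], [351.69, 154.71]]
0.003 [[0.5224, 0.0862], [0.5671, 0.0933], [0.5927, -0.032], [0.5476, -0.0396]]
0.018 [[0.521, 0.0789], [0.5639, 0.0857], [0.5884, -0.0344], [0.5451, -0.0417]]
```

View pics/w2c.png

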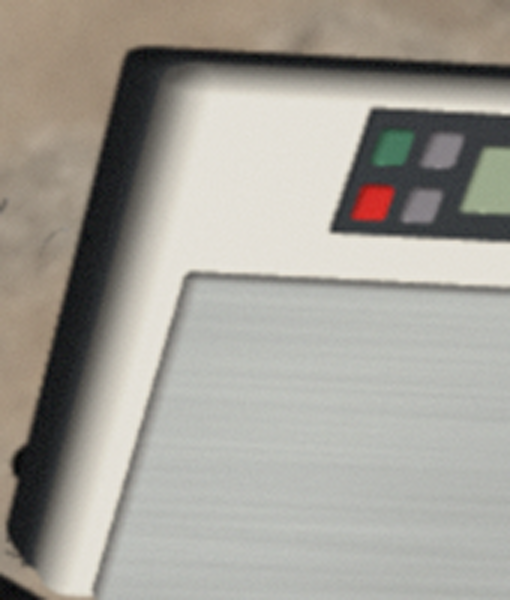

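```bash
python3 - <<'E'
from h import *
c=np.load('w2.npz')
print(rayc(c,[512.3,166.7],.022),rayc(c,[[525,170.7]],.045),rayc(c,[476.7,304],.012))
print('shell right edge rear', rayc(c,[480,300],.022))
print('pan c wrist',rayc(c,[532.7,240.7],.074),'top',ray('top',[230+412/4.4-.3,110+310/4.4-.3],.074))
E
```

```text
[[0.52775451 0.13714467 0.022     ]] [[0.52691267 0.13675883 0.045     ]] [[0.71462373 0.16379615 0.012     ]]
shell right edge rear [[0.70175616 0.1589225  0.022     ]]
pan c wrist [[0.59209268 0.15163349 0.074     ]] top [[0.59415053 0.15540844 0.074     ]]
```

```bash
python3 - <<'E'
from h import *
print(proj('scene',[[.5682,-.0792,z] for z in(.245,.231,.218)]))
im=cv2.imread('pics/s2.png')
cv2.imwrite('pics/s2c.png',cv2.resize(im[130:210,370:450],None,fx=7,fy=7,interpolation=cv2.INTER_CUBIC))
E
```

```text
[[412.491463   181.37402241]
 [411.52506628 187.41316962]
 [410.6452395  192.91132932]]
```

View pics/s2c.png

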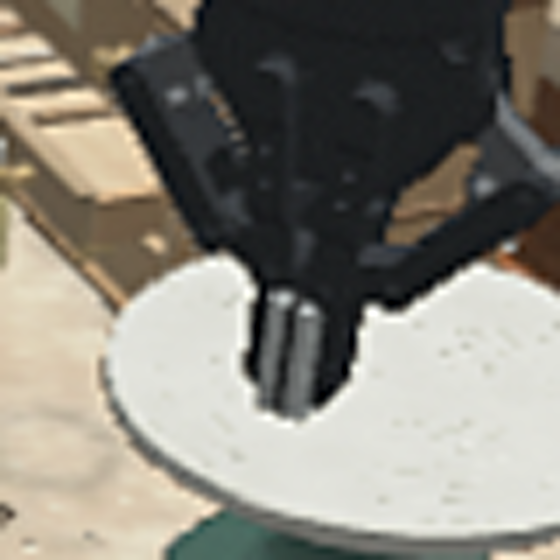

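Call:
jog_arm([
  {"gripper":0,"tx":0,"ty":40,"tz":1.5,"ax":0,"ay":0,"az":0},
  {"gripper":0,"tx":0,"ty":45,"tz":0,"ax":0,"ay":0,"az":0},
  {"gripper":0,"tx":0,"ty":45,"tz":0,"ax":0,"ay":0,"az":0},
  {"gripper":0,"tx":0,"ty":40,"tz":0,"ax":0,"ay":0,"az":0},
  {"gripper":0,"tx":0,"ty":25,"tz":0,"ax":0,"ay":0,"az":0},
  {"gripper":0,"tx":0,"ty":15,"tz":0,"ax":0,"ay":0,"az":0},
  {"gripper":0,"tx":0,"ty":8,"tz":0,"ax":0,"ay":0,"az":0},
  {"gripper":0,"tx":0,"ty":5,"tz":0,"ax":0,"ay":0,"az":0},
  {"gripper":0,"tx":0,"ty":0,"tz":0,"ax":0,"ay":0,"az":0},
])

```text
clock: 3.35
tcp_pos: [0.5675, -0.0796, 0.0228]
orientation: [-1.126, -1.332, 1.331]
contact_force: [-0.8, 0.3, 0.2]
grip_width: 0.0
```

```bash
python3 - <<'E'
from bench import get_obs, vision
import cv2,numpy as np
o=get_obs();print(o['tcp_pos'],o['contact_force'])
im=vision.grab_frame('scene');cv2.imwrite("pics/s3.png",cv2.resize(im[180:290,310:450,::-1],None,fx=5,fy=5,interpolation=cv2.INTER_CUBIC))
E
```

```text
[ 0.56749093 -0.07963299  0.02277088] [-0.76215202  0.29799474  0.21089667]
```

View pics/s3.png

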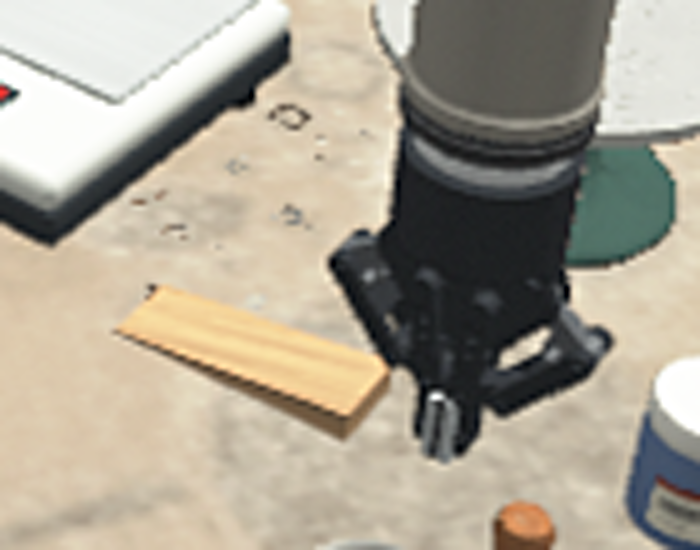

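Call:
jog_arm([
  {"gripper":0,"tx":8,"ty":0,"tz":0,"ax":0,"ay":0,"az":0},
  {"gripper":0,"tx":8,"ty":0,"tz":0,"ax":0,"ay":0,"az":0},
  {"gripper":0,"tx":5,"ty":0,"tz":0,"ax":0,"ay":0,"az":0},
  {"gripper":0,"tx":4,"ty":0,"tz":0,"ax":0,"ay":0,"az":0},
  {"gripper":0,"tx":4,"ty":0,"tz":0,"ax":0,"ay":0,"az":0},
  {"gripper":0,"tx":4,"ty":0,"tz":0,"ax":0,"ay":0,"az":0},
  {"gripper":0,"tx":6,"ty":0,"tz":-0.8,"ax":0,"ay":0,"az":0},
  {"gripper":0,"tx":6,"ty":0,"tz":-0.8,"ax":0,"ay":0,"az":0},
  {"gripper":0,"tx":6,"ty":0,"tz":-0.8,"ax":0,"ay":0,"az":0},
  {"gripper":0,"tx":6,"ty":0,"tz":-0.8,"ax":0,"ay":0,"az":0},
  {"gripper":0,"tx":0,"ty":0,"tz":0,"ax":0,"ay":0,"az":0},
])

```text
clock: 4.5
tcp_pos: [0.5607, -0.0215, 0.0223]
orientation: [-1.124, -1.333, 1.332]
contact_force: [0.3, 1.0, 0.4]
grip_width: 0.0001
```

```bash
cat > look.py <<'E'
import sys
from h import *
from bench import get_obs
o=get_obs();print(o['tcp_pos'].round(4),o['contact_force'].round(2))
im=vision.grab_frame('top')[:,:,::-1].copy();n=sys.argv[1]
s=vision.grab_frame('scene')[:,:,::-1].copy()
cv2.imwrite(f'pics/t{n}.png',im);cv2.imwrite(f'pics/s{n}.png',s)
cv2.imwrite(f'pics/tc{n}.png',cv2.resize(im[110:230,230:410],None,fx=4.4,fy=4.4,interpolation=cv2.INTER_CUBIC))
cv2.imwrite(f'pics/sc{n}.png',cv2.resize(s[150:275,270:430],None,fx=4.8,fy=4.8,interpolation=cv2.INTER_CUBIC))
E
python3 look.py 4
```

```text
[ 0.5607 -0.0215  0.0223] [0.32 0.99 0.43]
```

View pics/sc4.png

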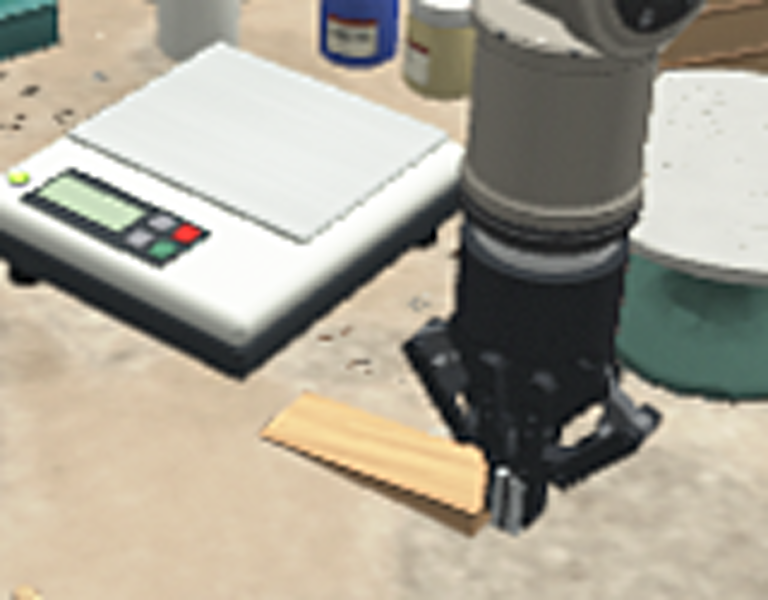

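View pics/tc4.png

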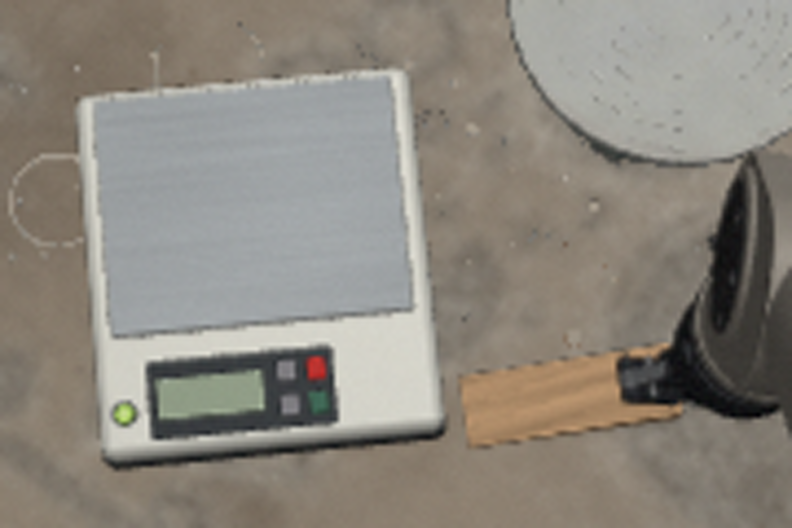

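```bash
python3 - <<'E'
from h import *
off=np.array([230,110]);f=lambda p:(np.array(p)+.5)/4.4-.5+off
P=ray('top',[f([460,377]),f([468,446])],.003);print(P.round(4),P.mean(0).round(4))
Q=ray('top',[f([508,378]),f([518,446])],.003);print('before',Q.round(4),Q.mean(0).round(4))
im=cv2.imread('pics/t4.png')
u,o=up(im,(325,182,402,218));h=cv2.cvtColor(u,cv2.COLOR_BGR2HSV)
m=((h[:,:,1]>85)&(h[:,:,2]>120)).astype(np.uint8)*255
cv2.imwrite('pics/m4.png',m)
ys,xs=np.nonzero(m)
# lower long edge line (visible length)
pts=[]
for x in range(170,400,4):
    c=np.nonzero(m[:,x])[0]
    if len(c):pts.append(((x+.5)/8-.5+o[0],(c.max()+1)/8-.5+o[1],(c.min())/8-.5+o[1]))
pts=np.array(pts)
for k in(1,2):
  w=ray('top',pts[:,[0,k]],.008)
  s=np.polyfit(w[:,1],w[:,0],1);print('dx/dy',s,np.degrees(np.arctan(s[0])))
E
```

```text
[[0.5679 0.1238 0.003 ]
 [0.5254 0.1185 0.003 ]] [0.5467 0.1212 0.003 ]
before [[0.5678 0.0944 0.003 ]
 [0.5259 0.0881 0.003 ]] [0.5469 0.0912 0.003 ]
dx/dy [-0.17714578  0.54467254] -10.045492913422352
dx/dy [-0.14243359  0.58671473] -8.106318565548685
```

Call:
jog_arm([
  {"gripper":0,"tx":6,"ty":0,"tz":-0.7,"ax":0,"ay":0,"az":0},
  {"gripper":0,"tx":6,"ty":0,"tz":-0.7,"ax":0,"ay":0,"az":0},
  {"gripper":0,"tx":6,"ty":0,"tz":-0.7,"ax":0,"ay":0,"az":0},
  {"gripper":0,"tx":6,"ty":0,"tz":-0.7,"ax":0,"ay":0,"az":0},
  {"gripper":0,"tx":6,"ty":0,"tz":-0.7,"ax":0,"ay":0,"az":0},
  {"gripper":0,"tx":6,"ty":0,"tz":-0.7,"ax":0,"ay":0,"az":0},
  {"gripper":0,"tx":6,"ty":0,"tz":-0.7,"ax":0,"ay":0,"az":0},
  {"gripper":0,"tx":6,"ty":0,"tz":-0.7,"ax":0,"ay":0,"az":0},
  {"gripper":0,"tx":6,"ty":0,"tz":-0.7,"ax":0,"ay":0,"az":0},
  {"gripper":0,"tx":6,"ty":0,"tz":-0.7,"ax":0,"ay":0,"az":0},
  {"gripper":0,"tx":0,"ty":0,"tz":0,"ax":0,"ay":0,"az":0},
])

```text
clock: 5.7
tcp_pos: [0.5575, 0.0388, 0.0223]
orientation: [-1.124, -1.333, 1.332]
contact_force: [-0.5, 0.5, -0.3]
grip_width: -0.0003
```

```bash
python3 look.py 5
```

```text
[0.5575 0.0388 0.0223] [-0.52  0.48 -0.26]
```

View pics/sc5.png

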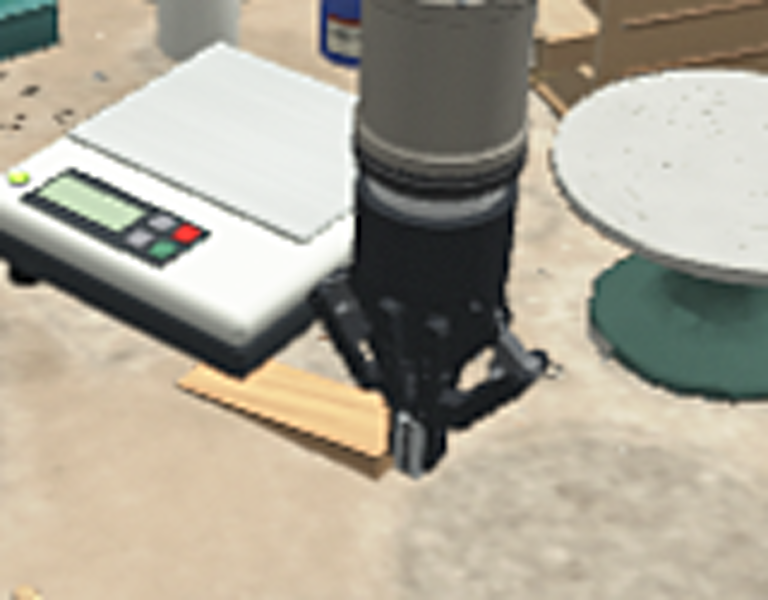

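View pics/tc5.png

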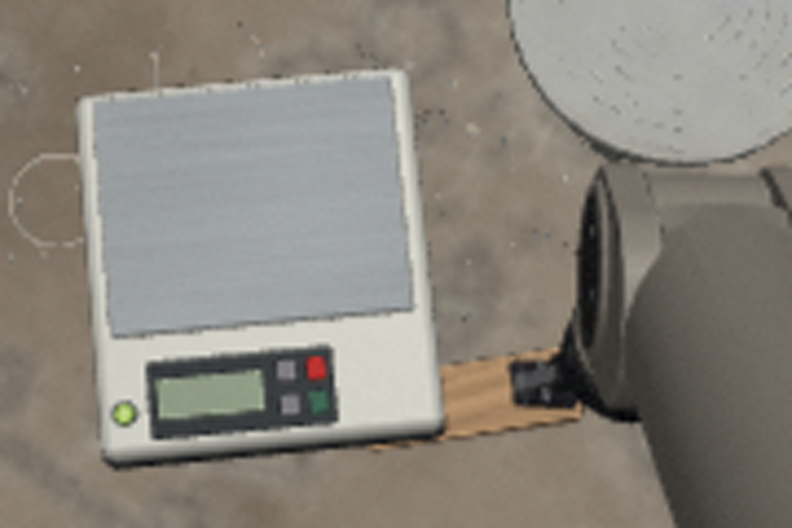

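Call:
jog_arm([
  {"gripper":0,"tx":3,"ty":0,"tz":-0.2,"ax":0,"ay":0,"az":0},
  {"gripper":0,"tx":3,"ty":0,"tz":-0.2,"ax":0,"ay":0,"az":0},
  {"gripper":0,"tx":2,"ty":0,"tz":-0.1,"ax":0,"ay":0,"az":0},
  {"gripper":0,"tx":0,"ty":0,"tz":0,"ax":0,"ay":0,"az":0},
])

```text
clock: 6.2
tcp_pos: [0.5567, 0.0458, 0.0223]
orientation: [-1.125, -1.332, 1.332]
contact_force: [1.1, 0.2, 0.8]
grip_width: 0.0
```

Call:
jog_arm([
  {"gripper":0,"tx":1,"ty":0,"tz":0,"ax":0,"ay":0,"az":0},
  {"gripper":0,"tx":1,"ty":0,"tz":0,"ax":0,"ay":0,"az":0},
])

```text
clock: 6.4
tcp_pos: [0.5563, 0.0472, 0.0223]
orientation: [-1.126, -1.331, 1.331]
contact_force: [1.1, -0.0, -0.2]
grip_width: 0.0001
```

Call:
jog_arm([
  {"gripper":0,"tx":1,"ty":0,"tz":0,"ax":0,"ay":0,"az":0},
  {"gripper":0,"tx":0,"ty":0,"tz":0,"ax":0,"ay":0,"az":0},
])

```text
clock: 6.6
tcp_pos: [0.5562, 0.0485, 0.0223]
orientation: [-1.125, -1.331, 1.331]
contact_force: [-0.5, -0.0, -0.6]
grip_width: 0.0004
```

Call:
jog_arm([
  {"gripper":0,"tx":1,"ty":0,"tz":0,"ax":0,"ay":0,"az":0},
  {"gripper":0,"tx":0,"ty":0,"tz":0,"ax":0,"ay":0,"az":0},
])

```text
clock: 6.8
tcp_pos: [0.556, 0.0495, 0.0223]
orientation: [-1.125, -1.331, 1.331]
contact_force: [-0.0, 0.1, -0.1]
grip_width: 0.0001
```

Call:
jog_arm([
  {"gripper":0,"tx":1,"ty":0,"tz":0,"ax":0,"ay":0,"az":0},
  {"gripper":0,"tx":0,"ty":0,"tz":0,"ax":0,"ay":0,"az":0},
])

```text
clock: 7.0
tcp_pos: [0.5558, 0.0505, 0.0223]
orientation: [-1.125, -1.331, 1.331]
contact_force: [0.0, 0.7, 0.4]
grip_width: -0.0002
```

Call:
jog_arm([
  {"gripper":0,"tx":1,"ty":0,"tz":0,"ax":0,"ay":0,"az":0},
  {"gripper":0,"tx":0,"ty":0,"tz":0,"ax":0,"ay":0,"az":0},
])

```text
clock: 7.2
tcp_pos: [0.5557, 0.0515, 0.0223]
orientation: [-1.125, -1.331, 1.331]
contact_force: [0.2, 0.2, -0.4]
grip_width: -0.0003
```

Call:
jog_arm([
  {"gripper":0,"tx":1,"ty":0,"tz":0,"ax":0,"ay":0,"az":0},
  {"gripper":0,"tx":0,"ty":0,"tz":0,"ax":0,"ay":0,"az":0},
])

```text
clock: 7.4
tcp_pos: [0.5555, 0.0524, 0.0223]
orientation: [-1.125, -1.331, 1.331]
contact_force: [0.0, -0.8, 0.1]
grip_width: 0.0003
```

Call:
jog_arm([
  {"gripper":0,"tx":1,"ty":0,"tz":0,"ax":0,"ay":0,"az":0},
  {"gripper":0,"tx":0,"ty":0,"tz":0,"ax":0,"ay":0,"az":0},
])

```text
clock: 7.6
tcp_pos: [0.5553, 0.0533, 0.0223]
orientation: [-1.125, -1.331, 1.331]
contact_force: [0.5, -0.7, 0.2]
grip_width: 0.0004
```

Call:
jog_arm([
  {"gripper":0,"tx":1,"ty":0,"tz":0,"ax":0,"ay":0,"az":0},
  {"gripper":0,"tx":0,"ty":0,"tz":0,"ax":0,"ay":0,"az":0},
])

```text
clock: 7.8
tcp_pos: [0.5552, 0.054, 0.0223]
orientation: [-1.126, -1.331, 1.331]
contact_force: [0.6, -3.0, 0.7]
grip_width: -0.0
```

Call:
jog_arm([
  {"gripper":0,"tx":0,"ty":0,"tz":0,"ax":0,"ay":0,"az":0},
  {"gripper":0,"tx":0,"ty":0,"tz":0,"ax":0,"ay":0,"az":0},
])

```text
clock: 8.0
tcp_pos: [0.5552, 0.054, 0.0223]
orientation: [-1.126, -1.331, 1.331]
contact_force: [0.4, -2.4, 0.0]
grip_width: -0.0003
```

```bash
python3 look.py 6; python3 - <<'E'
from bench import get_obs
print(get_obs()['contact_force'])
import cv2,numpy as np
a=cv2.imread('pics/t0.png') if 0 else cv2.imread('pics/top0.png');b=cv2.imread('pics/t6.png')
g=lambda i:cv2.cvtColor(i,cv2.COLOR_BGR2GRAY)[115:220,240:325].astype(np.float32)
print(cv2.phaseCorrelate(g(a),g(b)))
a=cv2.imread('pics/scene0.png');b=cv2.imread('pics/s6.png')
g=lambda i:cv2.cvtColor(i,cv2.COLOR_BGR2GRAY)[165:230,258:335].astype(np.float32)
print(cv2.phaseCorrelate(g(a),g(b)))
E
```

```text
[0.5552 0.054  0.0223] [ 0.45 -2.44  0.04]
[ 0.14717645 -2.35310849  0.33222058]
((0.013733875208117752, 0.029289962086288313), 1.0100644364769076)
((-0.0763424874617229, -0.029398093485298205), 0.8978859408034219)
```

View pics/sc6.png

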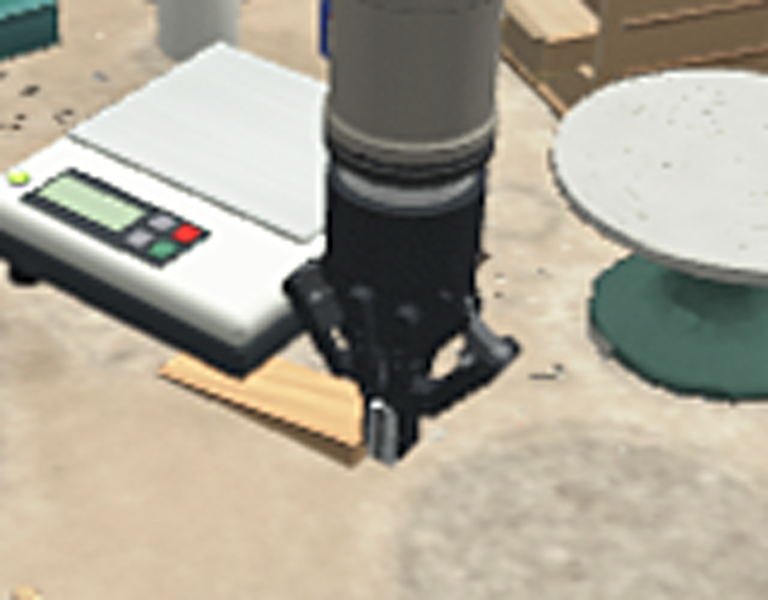

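View pics/tc6.png

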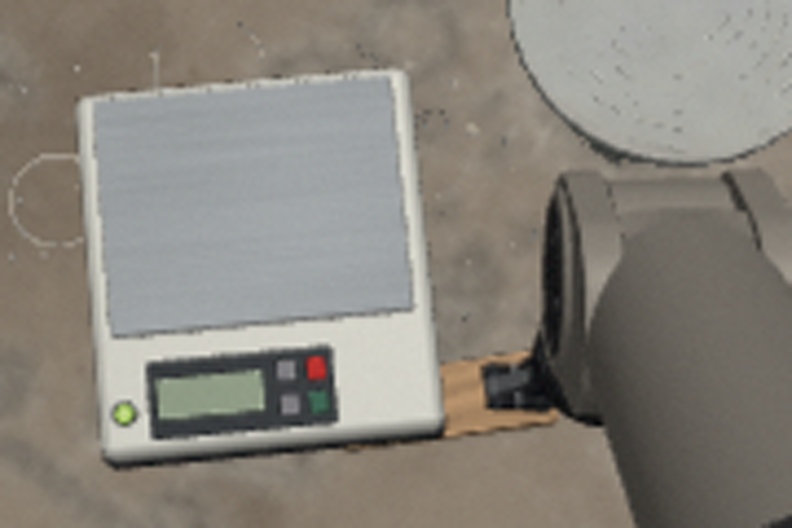

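Call:
jog_arm([
  {"gripper":0,"tx":0.6,"ty":0,"tz":0,"ax":0,"ay":0,"az":0},
  {"gripper":0,"tx":0,"ty":0,"tz":0,"ax":0,"ay":0,"az":0},
  {"gripper":0,"tx":0,"ty":0,"tz":0,"ax":0,"ay":0,"az":0},
])

```text
clock: 8.4
tcp_pos: [0.5551, 0.0545, 0.0223]
orientation: [-1.126, -1.331, 1.331]
contact_force: [0.4, -3.9, -0.9]
grip_width: 0.0
```

Call:
jog_arm([
  {"gripper":0,"tx":-3,"ty":0,"tz":0,"ax":0,"ay":0,"az":0},
  {"gripper":0,"tx":-10,"ty":0,"tz":0,"ax":0,"ay":0,"az":0},
  {"gripper":0,"tx":-15,"ty":0,"tz":0,"ax":0,"ay":0,"az":0},
  {"gripper":0,"tx":0,"ty":-20,"tz":0,"ax":0,"ay":0,"az":0},
  {"gripper":0,"tx":0,"ty":-35,"tz":0,"ax":0,"ay":0,"az":0},
  {"gripper":0,"tx":0,"ty":-40,"tz":0,"ax":0,"ay":0,"az":0},
  {"gripper":0,"tx":0,"ty":-40,"tz":0,"ax":0,"ay":0,"az":0},
  {"gripper":0,"tx":0,"ty":-25,"tz":0,"ax":0,"ay":0,"az":0},
  {"gripper":0,"tx":0,"ty":0,"tz":0,"ax":0,"ay":0,"az":0},
])

```text
clock: 9.3
tcp_pos: [0.5624, 0.0261, 0.1864]
orientation: [-1.131, -1.336, 1.326]
contact_force: [0.8, 0.7, -0.3]
grip_width: 0.0005
```

```bash
python3 look.py 7;python3 - <<'E'
from bench import vision,get_obs
import cv2,numpy as np
c=vision.get_calibration('wrist');np.savez('w7.npz',**c)
im=vision.grab_frame('wrist');cv2.imwrite("pics/w7.png",im[:,:,::-1])
E
```

```text
[0.5624 0.0261 0.1864] [ 0.83  0.7  -0.32]
```

View pics/sc7.png

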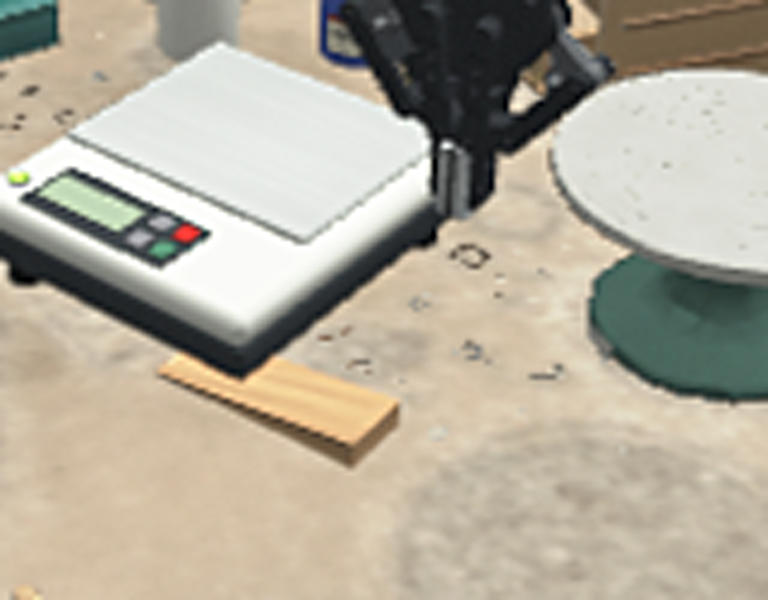

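View pics/w7.png

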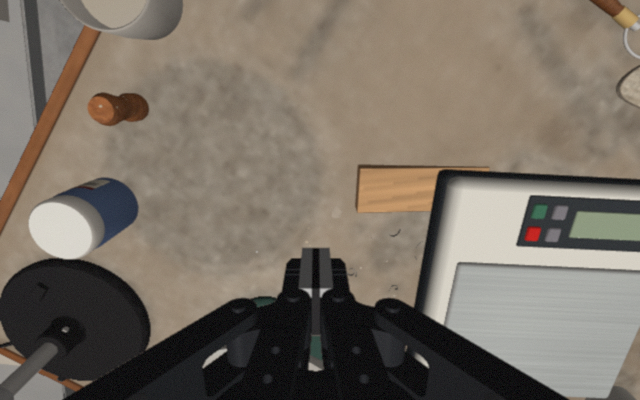

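```bash
python3 - <<'E'
from h import *
c=np.load('w7.npz')
print('shell corner',rayc(c,[439,170],.022),'white corner',rayc(c,[449,177],.05),'butt top',rayc(c,[[358,167],[358,212]],.018))
E
```

```text
shell corner [[0.5268617  0.13652993 0.022     ]] white corner [[0.52654906 0.13454846 0.05      ]] butt top [[0.53722169 0.06304817 0.018     ]
 [0.58108348 0.07230593 0.018     ]]
```

Call:
jog_arm([
  {"gripper":0,"tx":20,"ty":0,"tz":-2,"ax":0,"ay":0,"az":0},
  {"gripper":0,"tx":35,"ty":0,"tz":-2,"ax":0,"ay":0,"az":0},
  {"gripper":0,"tx":40,"ty":0,"tz":-2,"ax":0,"ay":0,"az":0},
  {"gripper":0,"tx":30,"ty":0,"tz":-1,"ax":0,"ay":0,"az":0},
  {"gripper":0,"tx":10,"ty":0,"tz":-1,"ax":0,"ay":0,"az":0},
  {"gripper":0,"tx":0,"ty":25,"tz":0,"ax":0,"ay":0,"az":0},
  {"gripper":0,"tx":0,"ty":30,"tz":0,"ax":0,"ay":0,"az":0},
  {"gripper":0,"tx":0,"ty":20,"tz":0,"ax":0,"ay":0,"az":0},
  {"gripper":0,"tx":0,"ty":13,"tz":0,"ax":0,"ay":0,"az":0},
  {"gripper":0,"tx":0,"ty":0,"tz":0,"ax":0,"ay":0,"az":0},
  {"gripper":0,"tx":0,"ty":0,"tz":0,"ax":0,"ay":0,"az":0},
])

```text
clock: 10.55
tcp_pos: [0.5455, 0.1611, 0.0944]
orientation: [-1.126, -1.33, 1.331]
contact_force: [-0.3, -0.2, 0.5]
grip_width: 0.0001
```

```bash
python3 look.py 8
```

```text
[0.5455 0.1611 0.0944] [-0.28 -0.2   0.47]
```

View pics/sc8.png

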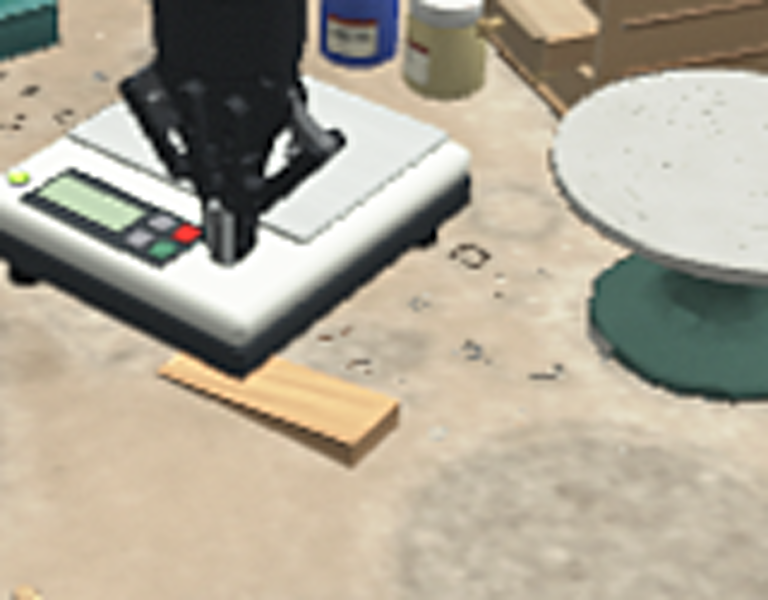

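Call:
jog_arm([
  {"gripper":0,"tx":0,"ty":4,"tz":-2.5,"ax":0,"ay":0,"az":0},
  {"gripper":0,"tx":0,"ty":4,"tz":0,"ax":0,"ay":0,"az":0},
  {"gripper":0,"tx":0,"ty":3,"tz":0,"ax":0,"ay":0,"az":0},
  {"gripper":0,"tx":0,"ty":1,"tz":0,"ax":0,"ay":0,"az":0},
  {"gripper":0,"tx":0,"ty":0,"tz":0,"ax":0,"ay":0,"az":0},
])

```text
clock: 11.15
tcp_pos: [0.5474, 0.1621, 0.082]
orientation: [-1.125, -1.331, 1.332]
contact_force: [0.3, -0.0, 1.0]
grip_width: 0.0005
```

Call:
jog_arm([
  {"gripper":0,"tx":0,"ty":1,"tz":0,"ax":0,"ay":0,"az":0},
  {"gripper":0,"tx":0,"ty":1,"tz":0,"ax":0,"ay":0,"az":0},
  {"gripper":0,"tx":0,"ty":0,"tz":0,"ax":0,"ay":0,"az":0},
])

```text
clock: 11.45
tcp_pos: [0.5476, 0.1621, 0.0802]
orientation: [-1.125, -1.331, 1.331]
contact_force: [-0.3, -0.4, -0.3]
grip_width: -0.0001
```

Call:
jog_arm([
  {"gripper":0,"tx":0,"ty":1,"tz":0,"ax":0,"ay":0,"az":0},
  {"gripper":0,"tx":0,"ty":0,"tz":0,"ax":0,"ay":0,"az":0},
])

```text
clock: 11.65
tcp_pos: [0.5476, 0.1621, 0.0792]
orientation: [-1.125, -1.331, 1.331]
contact_force: [-0.8, -0.8, 0.2]
grip_width: -0.0001
```

Call:
jog_arm([
  {"gripper":0,"tx":0,"ty":1,"tz":0,"ax":0,"ay":0,"az":0},
  {"gripper":0,"tx":0,"ty":0,"tz":0,"ax":0,"ay":0,"az":0},
])

```text
clock: 11.85
tcp_pos: [0.5476, 0.1621, 0.0782]
orientation: [-1.125, -1.331, 1.331]
contact_force: [0.8, 0.7, -0.3]
grip_width: -0.0001
```

Call:
jog_arm([
  {"gripper":0,"tx":0,"ty":0.7,"tz":0,"ax":0,"ay":0,"az":0},
  {"gripper":0,"tx":0,"ty":0,"tz":0,"ax":0,"ay":0,"az":0},
])

```text
clock: 12.05
tcp_pos: [0.5476, 0.1621, 0.0781]
orientation: [-1.125, -1.331, 1.331]
contact_force: [-2.7, -0.0, 5.3]
grip_width: 0.0003
```

Call:
jog_arm([
  {"gripper":0,"tx":0,"ty":0.4,"tz":0.3,"ax":0,"ay":0,"az":0},
  {"gripper":0,"tx":0,"ty":0.4,"tz":0.1,"ax":0,"ay":0,"az":0},
  {"gripper":0,"tx":0,"ty":0,"tz":0,"ax":0,"ay":0,"az":0},
])

```text
clock: 12.35
tcp_pos: [0.5476, 0.1621, 0.078]
orientation: [-1.126, -1.332, 1.33]
contact_force: [-3.7, -0.7, 11.2]
grip_width: 0.0
```

Call:
jog_arm([
  {"gripper":0,"tx":0,"ty":0.5,"tz":0.4,"ax":0,"ay":0,"az":0},
  {"gripper":0,"tx":0,"ty":0.5,"tz":0.3,"ax":0,"ay":0,"az":0},
  {"gripper":0,"tx":0,"ty":0,"tz":0,"ax":0,"ay":0,"az":0},
  {"gripper":0,"tx":0,"ty":0,"tz":0,"ax":0,"ay":0,"az":0},
])

```text
clock: 12.75
tcp_pos: [0.5476, 0.1621, 0.0779]
orientation: [-1.126, -1.333, 1.329]
contact_force: [-4.0, -1.7, 17.9]
grip_width: -0.0003
```

```bash
python3 look.py 9; python3 - <<'E'
import cv2,numpy as np
a=cv2.imread('pics/s7.png');b=cv2.imread('pics/s9.png')
g=lambda i:cv2.cvtColor(i,cv2.COLOR_BGR2GRAY)[195:235,258:345].astype(np.float32)
print(cv2.phaseCorrelate(g(a),g(b)))
g=lambda i:cv2.cvtColor(i,cv2.COLOR_BGR2GRAY)[215:255,295:365].astype(np.float32)
print(cv2.phaseCorrelate(g(a),g(b)))
E
```

```text
[0.5476 0.1621 0.0779] [-4.03 -1.73 17.93]
((-0.034418618021462066, 0.1199395934797991), 0.7195446835623847)
((0.020302668013194136, 0.060286988554253185), 0.9948283309737841)
```

View pics/sc9.png

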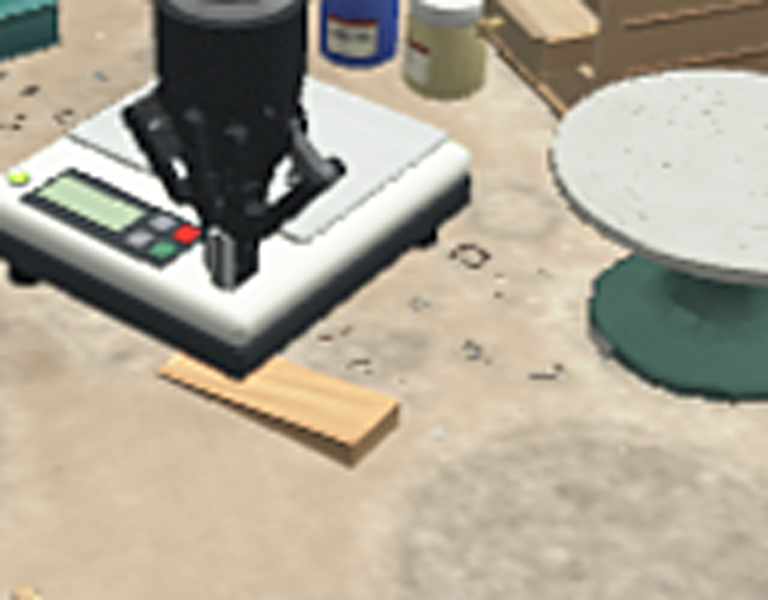

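Call:
jog_arm([
  {"gripper":0,"tx":0,"ty":0.2,"tz":0.1,"ax":0,"ay":0,"az":0},
  {"gripper":0,"tx":0,"ty":0,"tz":0,"ax":0,"ay":0,"az":0},
  {"gripper":0,"tx":0,"ty":0,"tz":0,"ax":0,"ay":0,"az":0},
  {"gripper":0,"tx":0,"ty":0,"tz":0,"ax":0,"ay":0,"az":0},
])

```text
clock: 13.25
tcp_pos: [0.5476, 0.162, 0.0779]
orientation: [-1.127, -1.333, 1.329]
contact_force: [-4.6, -1.6, 18.9]
grip_width: 0.0001
```

Call:
jog_arm([
  {"gripper":0,"tx":0,"ty":-1,"tz":-0.5,"ax":0,"ay":0,"az":0},
  {"gripper":0,"tx":0,"ty":-1,"tz":-0.5,"ax":0,"ay":0,"az":0},
  {"gripper":0,"tx":0,"ty":-3,"tz":0,"ax":0,"ay":0,"az":0},
  {"gripper":0,"tx":0,"ty":-10,"tz":0,"ax":0,"ay":0,"az":0},
  {"gripper":0,"tx":0,"ty":-25,"tz":0,"ax":0,"ay":0,"az":0},
  {"gripper":0,"tx":0,"ty":-35,"tz":0,"ax":0,"ay":0,"az":0},
  {"gripper":0,"tx":0,"ty":-35,"tz":0,"ax":0,"ay":0,"az":0},
  {"gripper":0,"tx":-20,"ty":-20,"tz":0,"ax":0,"ay":0,"az":0},
  {"gripper":0,"tx":-40,"ty":0,"tz":0,"ax":0,"ay":0,"az":0},
  {"gripper":0,"tx":-40,"ty":0,"tz":0,"ax":0,"ay":0,"az":0},
  {"gripper":0,"tx":-20,"ty":0,"tz":0,"ax":0,"ay":0,"az":0},
  {"gripper":0,"tx":0,"ty":0,"tz":0,"ax":0,"ay":0,"az":0},
])

```text
clock: 14.45
tcp_pos: [0.5678, 0.0393, 0.2064]
orientation: [-1.131, -1.327, 1.328]
contact_force: [-0.3, -0.3, -0.4]
grip_width: -0.0
```

```bash
python3 look.py 10; python3 - <<'E'
import cv2,numpy as np
a=cv2.imread('pics/top0.png');b=cv2.imread('pics/t10.png')
for n,(x0,y0,x1,y1) in dict(scale=(240,115,325,222),mould=(155,178,202,218),rib=(232,232,282,262)).items():
  g=lambda i:cv2.cvtColor(i,cv2.COLOR_BGR2GRAY)[y0:y1,x0:x1].astype(np.float32)
  print(n,cv2.phaseCorrelate(g(a),g(b)))
a=cv2.imread('pics/scene0.png');b=cv2.imread('pics/s10.png')
for n,(x0,y0,x1,y1) in dict(scale=(258,155,345,235),cup=(355,280,410,340),stamp=(398,272,428,310),jar=(430,245,475,300)).items():
  g=lambda i:cv2.cvtColor(i,cv2.COLOR_BGR2GRAY)[y0:y1,x0:x1].astype(np.float32)
  print(n,cv2.phaseCorrelate(g(a),g(b)))
E
```

```text
[0.5678 0.0393 0.2064] [-0.34 -0.34 -0.4 ]
scale ((0.009144270608317129, 0.02764864440856485), 1.0159805671668347)
mould ((-0.010172817859007921, 0.08737940548739331), 1.0081338606153925)
rib ((0.06124529788165134, -0.00858839555243307), 0.9761757256984711)
scale ((-0.010240266873189796, -0.027505249273573895), 0.9864243850443098)
cup ((-0.023967832972381586, -0.0266692661632959), 0.9914453791909748)
stamp ((0.011627908787595231, 0.014240065067340879), 1.0078708990414937)
jar ((0.5509229491148631, 0.00790432005507924), 0.9937847167474252)
```

View pics/s10.png

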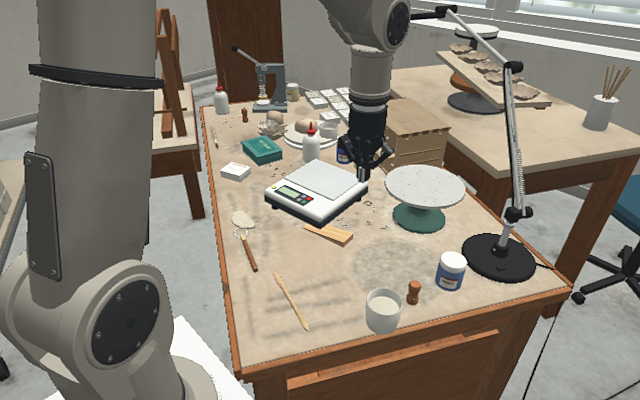

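View pics/sc10.png

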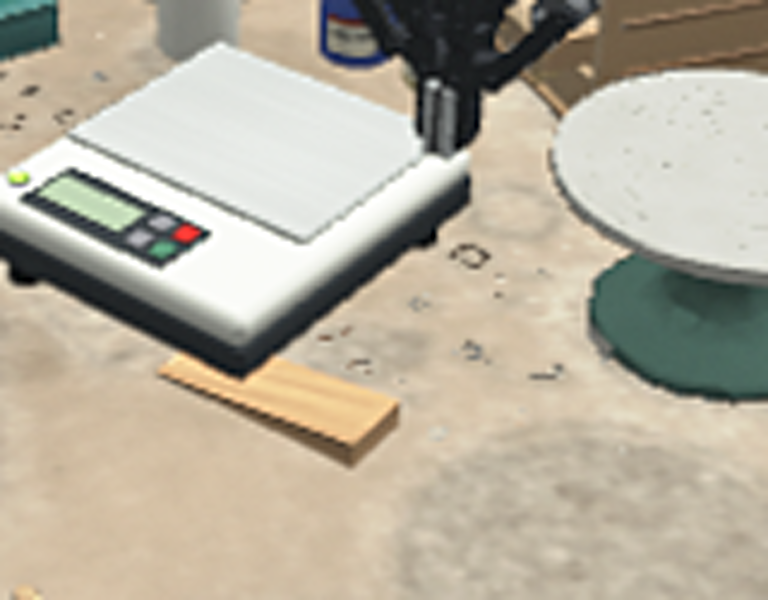

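```bash
python3 - <<'E'
import cv2,numpy as np
a=cv2.imread('pics/scene0.png')[245:300,430:475];b=cv2.imread('pics/s10.png')[245:300,430:475]
d=cv2.absdiff(a,b).max(2);print(d.max(),(d>25).sum())
a=cv2.imread('pics/top0.png')[160:192,432:466];b=cv2.imread('pics/t10.png')[160:192,432:466]
d=cv2.absdiff(a,b).max(2);print(d.max(),(d>25).sum())
E
```

```text
19 0
97 549
```

```bash
python3 -c "
from bench import ticket,get_obs
print(get_obs()['clock'],abs(get_obs()['qvel']).max());print(ticket.hand_in())"
```

```text
14.55 0.025687061918921776
the job is handed in; nothing more can be done
None
```

The wedge now sits under the bare stud and carries it. I pushed it along the table with the closed fingertips, thin end first, until the push rose from under 1 N to about 3.9 N. The thin end stopped about 36 mm past where I measured the stud, as expected.

I then backed off and pressed on the housing above the stud with about 18–19 N. The fingertips sank only about 0.3 mm and the corner did not rock. The first touch was at the nominal height for a level scale, within about 1 mm. The arm finished clear of everything after 14.6 s, with no contact force.

**Scale and other things:** between the first and last pictures the scale shifted by less than 0.05 px. The cup, stamp, mould and rib moved by less than 0.1 px.

**Check that disagreed:** an image-shift measurement on the glaze jar gave 0.55 px. A direct comparison of the jar in the scene pictures showed no change, and the arm hid it from the top camera, so I took it as unmoved. The arm never touched it.

**Sideways load:** during the press there was a side load of up to about 4.6 N, and the scale did not shift.

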